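# Set the shade wheel to the orange filter and lock it with its index pin

## Task

Set the shade wheel to its orange filter and lock it there: stand the orange-headed index pin from the wooden rack in the small round guide hole of the yellow bridge, and turn the wheel by its upright posts until the orange sector fills the bridge's window and the pin drops into the notch beneath, its head flat on the bridge. Turn gently for the last bit and stop as soon as the pin catches; never force the pin or drive the wheel hard against it. Leave the other things on the bench where they are.

Things in the scene. Friction and masses are not known exactly. Their poses are not given: they have to be found in the camera images.
- stand: Shade wheel stand, fixed: black round base (radius 128 mm, 15 high) carrying a horizontal wheel and a yellow bridge. Origin: underside, on the wheel's vertical axis; z up, x from the axis to the bridge. The bridge is a slab 46 to 66 mm above the bench, 56 wide (y), from 66 to 158 mm out along x, with a rectangular window and a round guide hole through it; its pillar stands outside the wheel.
- wheel: Horizontal wheel: aluminium disc of radius 100 mm with six coloured sectors and a steel rim, face 40 mm above the bench. Origin on its axis at bench height, z up, x to the middle of the orange sector. Turns any way about z with rubbing friction (about 0.14 N m), stays where left. Three steel posts, diameter 14, stand on it 48 mm from the axis, from 40 to 100 mm above the bench.
- mark (a point): Middle of the orange sector (38 degrees wide) on the wheel's face, 85 mm from the axis; turns with the wheel. Starts 45 to 140 degrees anticlockwise, seen from above, of the window, so the short way is clockwise. The blue sector lies 120 degrees anticlockwise of the orange one.
- axis (a point): Wheel axis at the height of its face. The steel rim round the disc (radius 100 to 125 mm, same height) has two notches, 12 wide, cut right through: one beside the orange sector, one beside the blue (the wrong one). The rim is clamped on by hand: the notches may sit up to 5 degrees off the middle of their sectors, either way; how much is not known and has to be found by feel.
- window (a point): Middle of the bridge's window (27 by 37 mm opening), at the height of the wheel's face, 85 mm from the wheel axis.
- guide (a point): Centre of the guide hole at the bridge's top face, 66 mm above the bench and 112 mm from the wheel axis. The hole is round, 11 mm wide with a 2 mm chamfer, right through the 20 mm slab, 6 mm above the rim, over the track of the notches.
- post0 (a point): Top centre of the turning post 60 degrees anticlockwise of the orange sector (100 mm above the bench).
- post1 (a point): Top centre of the turning post opposite the orange sector (100 mm above the bench).
- post2 (a point): Top centre of the turning post 60 degrees clockwise of the orange sector (100 mm above the bench).
- pin: Loose index pin, about 90 g: steel shank of diameter 10 mm, 40 long, chamfered foot, under an orange round head of diameter 24, 34 high. Origin: tip of the shank; z along the pin to the head. Starts standing in the wooden rack, in either hole.
- seat (a point): Underside of the orange pin's head, on its axis, 40 mm from the tip. With the tip resting on the rim it stays 14 mm above the bridge; when a notch comes under it the pin drops by its own weight, the head lies on the bridge, the tip 14 mm deep in the notch, and the wheel is stopped.
- rack: Wooden pin rack 60 x 110 x 50 high, heavy, with two holes (12 wide, 42 deep) on its y axis 26 mm either side of the middle; origin under its centre. The pins hang in it by their heads, undersides of the heads 50 mm above the bench.
- spare_pin: Same pin with a black head, in the other hole of the rack; not needed. Origin at the tip.
- offcut: Steel round offcut, diameter 32, 35 high, standing in the steel tray; origin under its centre.
- tray: Heavy open steel tray 110 x 150 x 30; origin under its centre.
- hammer: Hammer lying on the bench.
- brush: Brush lying on the bench.
- discs: Stack of grinding discs, diameter 125, 22 high; origin under its centre.
- spray: Spray can, diameter 60, 190 high; origin under its centre.
- tube: Piece of square steel tube 40 x 40 x 160, lying; origin under its centre.

How it is judged (in metres and radians):
At the end, for the whole second after the job is handed in: The middle of the orange sector lies within 14 mm of the middle of the window, the orange-headed pin stands upright in the guide (within 5 mm of its centre, tilted less than 0.12 rad) with the underside of its head within 4 mm of the bridge's top face, and wheel and pin are at rest (horizontal distance between mark and window below 0.014 m and z of seat in the frame of guide between -0.004 and 0.004 m and horizontal distance between seat and guide below 0.005 m and angle between pin's own z axis and vertical below 0.12 rad and angular speed of wheel below 0.05 rad/s and linear speed of pin below 0.02 m/s); the robot touches nothing.
It fails at once if the orange pin and the wheel press on each other with more than 20 N (contact force between pin and wheel above 20 N).
It fails at once if the orange pin presses on the stand with more than 30 N (contact force between pin and stand above 30 N).
It fails at once if another thing on the bench is shifted by more than 30 mm (distance of any of spare_pin, offcut, hammer, brush, discs, spray, tube from where it was at the start of the episode above 0.03 m).
It also fails if it takes over 64 s, if anything falls off the work surface, if the arm or the gripper's body presses on something with over 40 N, if the wrist force passes 120 N, or if a joint passes its speed limit or range.

## Robot

A 6-joint arm with a two-finger parallel gripper is mounted at the origin on the work surface. World frame = base frame: x ahead of the robot, y to its left, z up, the work surface at z = 0. Lengths are in mm, angles in rad, forces in N, time in s.
With the tool pointing down it reaches from about 275 to 750 mm from the base axis. Payload 10.2 kg.
Tool frame: the origin (TCP) lies at the very end of the fingers, on their centre line; the grasp point (between the pads) lies 19 mm behind it; z points along the fingers, y is the line along which they close (so a half turn about z gives the same grasp; the last joint's range is limited). The gripper opens to 85 mm and grips with 20 to 120 N. Pads are 22 mm wide; open, the fingers measure 114 mm over their backs; the gripper's body (76 mm by 85 mm) begins 54 mm behind the grasp point. The pads swing forward as they close: fully open they stand 13 mm farther back than shut.
Start: joints at [-1.435, 0.313, 1.498, -0, 1.331, -0.223], TCP at [184.342, -491.578, 207.694] pointing down, gripper open.
Joint ranges: [-2.94, 2.94], [-0.97, 2.17], [0.19, 2.56], [-1.23, 4.37], [0.02, 3.11], [-2.88, 2.88]. Speed limits (rad/s): [2.39, 2.39, 3.01, 3.14, 3.14, 3.14].

## Interface

Orientations are given as a unit quaternion [w, x, y, z].
In Python, from rig import ctrl gives the robot as it stands.
- The arm moves only by the shell command python3 -m pendant 'ROWS' [FORCE]. ROWS is JSON, a list that holds one entry, the list of rows, each a list of 5 numbers: the shift along the tool's x, y, z normalised to -1 to 1, where 1 is 200 mm, then the turn about the tool's z normalised to -1 to 1, where 1 is pi rad, then the opening, from 0 (shut) to 1 (fully open). In form: [[[dx, dy, dz, spin, hand], ...]]. A call has 1 to 12 rows; each row is the pose to reach, as a shift and turn from the pose commanded when the call began, along the tool's axes at that moment, turning the shorter way round; what a row does not reach only later rows make up. A row lasts 1/10 s, in which the tool goes at most 50 mm and 8.59 degrees, less where a joint would pass 70% of its speed; a pose out of reach is approached as far as the arm can. A call with a number of a shift or a turn outside -1 to 1 is refused whole. A call with a gripper value outside its range is refused whole. The fingers move at their own pace and stop on an object; FORCE is the grip in N (left out, the last holds). Time passes only in rows, so rows that repeat a pose let the fingers close. It gives the time, the measured TCP pose, the force, the opening and the grip force at its end, in the units of the state.
- ctrl.sense(): the state, without advancing time (a new reading comes with each control period).
- ctrl.capture(name): name is "side" or "top" or "wrist"; returns (picture, depth): 384x512x3 uint8, blue, green, red; 384x512 float32, mm along the optical axis (not along the pixel's ray), 0 where there is no reading.
- ctrl.get_calibration(name): a dict with "K" (3x3 intrinsics, pixels), "origin" and "rotation" of the camera in the world. Camera axes: x right, y down, z forward; pixel columns grow to the right and rows downward; lengths in mm; the calibration is good to about 2 mm. A picture is of the moment at which its call begins: read the wrist's pose just before it. get_calibration takes no time and is no camera call; for the wrist camera it gives the pose at the moment of the call.
- ctrl.finish_job(): hands the job in; it is judged then, once.
The state is a dict: "time_s": time; "joints": joint angles; "dq": joint speeds; "tau": joint torques, N m; "eef_pos": TCP position; "ee_rot": TCP orientation; "force": force on the tool from outside, world axes, zero at the start; "wrist_torque": the same for the moment, N m; "grip_width": opening from 0.0 (shut) to 1.0 (fully open); "grip_force": force on a finger pad.
Only numpy, scipy, OpenCV 4.12 (cv2) and the standard library are available. Lean on these libraries where they do the work, as an engineer would, in place of code of your own. Each camera call takes 0.05 s, during which the arm holds its last target. There are 200 camera calls.

## Working session

There is one attempt and no reset: what is moved stays moved. The work goes in short steps, Python scripts to look and compute and a shell command to move; the robot and the scene stay as the last step left them, time stands still between calls to the robot, and variables do not carry over. Pictures are saved under pics/ and viewed, at most 10 in all, crops included, and the job is handed in when it is done.

```bash
mkdir -p pics; ls
cat > h.py <<'E'
import numpy as np,cv2
from rig import ctrl
def ray(n,uv,z,cal=None):
    c=cal or ctrl.get_calibration(n);K=np.array(c["K"]);R=np.array(c["rotation"]);o=np.array(c["origin"])
    d=R@np.linalg.solve(K,[uv[0],uv[1],1.]);return o+d*(z-o[2])/d[2]
def cloud(n,depth,cal):
    K=np.array(cal["K"]);R=np.array(cal["rotation"]);o=np.array(cal["origin"])
    v,u=np.mgrid[:384,:512];p=np.stack([(u-K[0,2])/K[0,0],(v-K[1,2])/K[1,1],np.ones_like(u)],-1)*depth[...,None]
    return p@R.T+o
E
python3 - <<'E'
from h import *
a,d=ctrl.capture("top");b,e=ctrl.capture("side")
cv2.imwrite("pics/top.png",cv2.resize(a,(800,600)));cv2.imwrite("pics/side.png",cv2.resize(b,(800,600)))
np.savez("t.npz",a=a,d=d,b=b,e=e)
for n in("top","side","wrist"):
    c=ctrl.get_calibration(n);print(n,c)
print(ctrl.sense())
E
```

```text
pics
top {'K': array([[451.14622614,   0.        , 253.24443091],
       [  0.        , 451.14622614, 187.60640017],
       [  0.        ,   0.        ,   1.        ]]), 'origin': array([ 478.53409379,  -11.62854136, 1496.99999724]), 'rotation': array([ 0.03123985, -0.70563583,  0.70696943, -0.03600527])}
side {'K': array([[401.81889584,   0.        , 253.66234975],
       [  0.        , 401.81889584, 189.66011407],
       [  0.        ,   0.        ,   1.        ]]), 'origin': array([-113.03954805,  752.67395163,  817.4707945 ]), 'rotation': array([ 0.17478212, -0.32533136,  0.82105001, -0.43530174])}
wrist {'K': array([[277.91734928,   0.        , 256.5885177 ],
       [  0.        , 277.91734928, 188.83673993],
       [  0.        ,   0.        ,   1.        ]]), 'origin': array([ 260.85742683, -462.8383449 ,  373.71344209]), 'rotation': array([ 0.13334549,  0.81096109, -0.56210676, -0.0927204 ])}
{'time_s': 0.1, 'joints': array([-1.43540026e+00,  3.13380744e-01,  1.49834880e+00,  2.78722484e-05,
        1.33101388e+00, -2.23368478e-01]), 'dq': array([ 1.30895583e-03, -3.73534581e-04, -3.55201704e-03, -3.02150048e-04,
       -2.75161456e-05,  4.12932447e-04]), 'tau': array([ 2.35752617e-03, -4.12898755e+01, -2.60142589e+01, -2.23360885e-04,
        3.03026362e-03, -9.31623163e-06]), 'eef_pos': array([ 184.31301683, -491.31178073,  207.20376628]), 'ee_rot': array([-5.74231191e-04,  9.83954525e-01,  1.78418499e-01,  3.88231580e-05]), 'force': array([-0.4961173 , -0.25784864,  0.99303767]), 'wrist_torque': array([-0.0232309 , -0.05657816, -0.03039537]), 'grip_force': 0.0, 'grip_width': 0.999604418770386}
```

View pics/top.png

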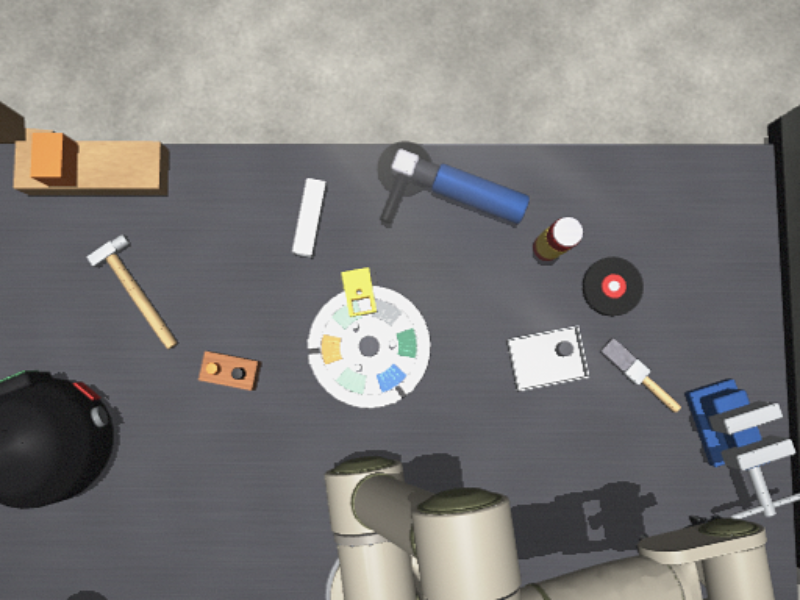

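View pics/side.png

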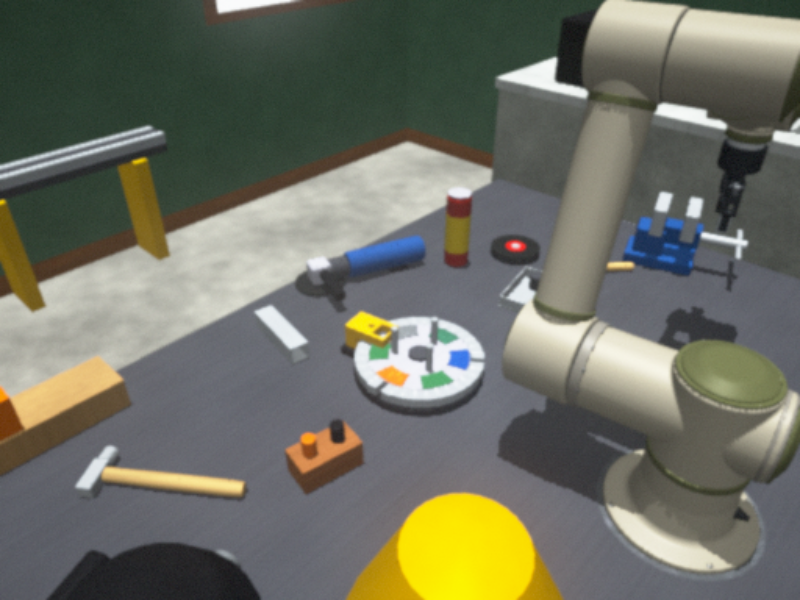

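The top view (800x600) shows the wheel centre near (369,346), bridge window (361,303), guide (359,291), orange sector (331,349), rack with the orange pin at (211,369) and the black pin at (238,373). The side view agrees: orange is roughly 90° anticlockwise of the bridge.

```bash
sed -i '1a from scipy.spatial.transform import Rotation as Ro\ndef RM(q): return Ro.from_quat([q[1],q[2],q[3],q[0]]).as_matrix()' h.py; sed -i 's/R=np.array(c\["rotation"\])/R=RM(c["rotation"])/;s/R=np.array(cal\["rotation"\])/R=RM(cal["rotation"])/' h.py
python3 - <<'E'
from h import *
z=np.load("t.npz");a=z["a"];d=z["d"];hsv=cv2.cvtColor(a,cv2.COLOR_BGR2HSV)
c=ctrl.get_calibration("top");P=cloud("top",d,c)
def blob(m,box,zz,name):
    x0,y0,x1,y1=[int(k*.64) for k in box];mm=np.zeros_like(m);mm[y0:y1,x0:x1]=m[y0:y1,x0:x1]
    v,u=np.nonzero(mm);uv=(u.mean(),v.mean());print(name,len(u),uv,ray("top",uv,zz).round(1),"depth z",np.median(P[v,u,2]).round(1));return ray("top",uv,zz)
H,S,V=cv2.split(hsv)
pin=blob((H>8)&(H<22)&(S>150)&(V>200),(200,355,222,380),84,"pin")
sp=blob((V<60),(230,363,247,383),84,"spare")
org=blob((H>10)&(H<25)&(S>100),(316,330,346,366),40,"orange")
blu=blob((H>100)&(H<120)&(S>120),(374,360,408,396),40,"blue")
yel=(H>22)&(H<35)&(S>120)
br=blob(yel,(335,260,385,320),66,"bridge")
ax=blob((V<110),(355,332,383,360),40,"hub")
# rim circle from depth z 30..50
m=((abs(P[...,2]-40)<8)).astype(np.uint8);m[:, :180]=0;m[:,290:]=0;m[:170]=0;m[270:]=0
v,u=np.nonzero(m);cc,r=cv2.minEnclosingCircle(np.float32(P[v,u,:2]));print("rim",cc,r)
x0=np.array([335,262,388,322])*.64;x0=x0.astype(int)
crop=cv2.resize(a[165:265,185:285],(600,600),interpolation=cv2.INTER_CUBIC);cv2.imwrite("pics/c1.png",crop)
s=ctrl.sense();print(RM(s["ee_rot"]).round(3))
E
```

```text
pin 5 (np.float64(136.0), np.float64(235.6)) [464.  343.6  84. ] depth z 81.2
spare 14 (np.float64(154.64285714285714), np.float64(239.35714285714286)) [452.3 285.5  84. ] depth z 79.2
orange 163 (np.float64(210.88957055214723), np.float64(223.13496932515338)) [502.9 114.9  40. ] depth z 40.7
blue 115 (np.float64(249.96521739130435), np.float64(242.27826086956523)) [441.4 -10.7  40. ] depth z 40.6
bridge 363 (np.float64(228.82644628099175), np.float64(183.61157024793388)) [628.   56.4  66. ] depth z 65.9
hub 4 (np.float64(235.5), np.float64(226.25)) [492.8  35.8  40. ] depth z 47.7
rim (508.3077697753906, 34.77238464355469) 126.3369140625
[[ 0.936  0.351 -0.   ]
 [ 0.351 -0.936  0.001]
 [ 0.    -0.001 -1.   ]]
```

View pics/c1.png

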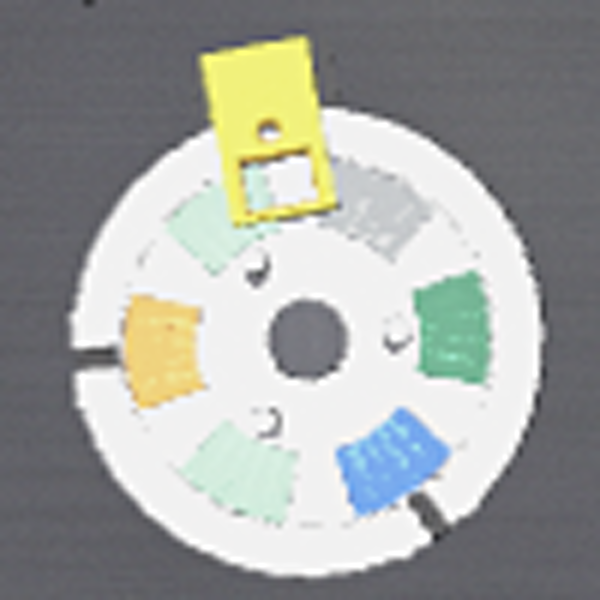

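The crop shows the hub at (308,340), guide hole (268,129), orange sector about (165,352) with its notch at (95,355), and posts near (258,265), (265,422), (400,335).

Run:
```python
from h import *
f=lambda p,z:ray("top",(185+(p[0]-2.5)/6,165+(p[1]-2.5)/6),z)[:2]
ax=f((308,340),40);g=f((268,129),66)
print("axis",ax,"rim",(508.3,34.8)); print("guide",g,np.linalg.norm(g-ax))
z=np.load("t.npz");a=z["a"]
ym=cv2.inRange(cv2.cvtColor(a,cv2.COLOR_BGR2HSV),(22,120,60),(35,255,255));ym[:,:200]=0;ym[:,260:]=0;ym[:160]=0;ym[205:]=0
r=cv2.minAreaRect(np.argwhere(ym)[:,::-1].astype(np.float32));print(r)
b=[ray("top",q,66)[:2] for q in cv2.boxPoints(r)];print(np.round(b,1),np.mean(b,0))
ang=lambda v:np.degrees(np.arctan2(v[1],v[0]))
print("bridge ang",ang(g-ax),ang(np.mean(b,0)-ax))
for n,p in dict(org=(165,352),notch=(95,355),bnotch=(432,515),blue=(393,463)).items():
    q=f(p,40);print(n,q,np.linalg.norm(q-ax),ang(q-ax)-ang(g-ax))
print([f(p,100) for p in ((258,262),(398,328),(268,418))])
s=ctrl.sense();R=RM(s["ee_rot"]);p=s["eef_pos"]
print(R.T@(np.array([464,343,250])-p)/200, "rack axis ang",ang(np.array([464,343.6])-np.array([452.3,285.5])))
```

```text
axis [508.80297618  34.43344003] rim (508.3, 34.8)
guide [620.07243486  55.0098098 ] 113.15599598126143
((229.2567596435547, 186.54055786132812), (28.769821166992188, 17.426292419433594), 80.53767395019531)
[[659.6  90.1]
 [668.8  35.2]
 [577.8  20.1]
 [568.8  74.6]] [618.74530776  54.99507114]
bridge ang 10.476995955228146 10.593193916805987
org [502.54172388 111.1036045 ] 76.9254015201249 84.19169110253382
notch [501.0165183  148.60515538] 114.43692373024936 83.42450818377525
bnotch [415.51528633 -31.85836758] 114.44298508654295 -155.07875189504313
blue [443.12483187 -11.08890595] 79.91184282521823 -155.75068051863414
[array([547.75515467,  58.38848226]), array([513.62476799, -13.79222595]), array([467.67112739,  53.00226692])]
[ 2.77414351 -3.41520071 -0.20938894] rack axis ang 78.61422934457329
```

```bash
r='[0.8,-1,0,0,1]'; python3 -m pendant '[[[0.2,-0.25,0,0,1],[0.4,-0.5,0,0,1],[0.6,-0.75,0,0,1],[0.8,-1,0,0,1],[0.8,-1,0,0,1],[0.8,-1,0,0,1],[0.8,-1,0,0,1]]]'
python3 -m pendant '[[[0.2,-0.25,0,0,1],[0.4,-0.5,0,0,1],[0.6,-0.75,0,0,1],[0.8,-1,0,0,1],[0.8,-1,0,0,1],[0.8,-1,0,0,1],[0.8,-1,0,0,1]]]'
python3 -m pendant '[[[0.2,-0.25,0,0,1],[0.4,-0.5,0,0,1],[0.6,-0.75,0,0,1],[0.8,-1,0,0,1],[0.8,-1,0,0,1],[0.8,-1,0,0,1],[0.8,-1,0,0,1]]]'
python3 -m pendant '[[[0.18,-0.2,0,-0.1,1],[0.37,-0.41,0,-0.2,1],[0.37,-0.41,0,-0.322,1],[0.37,-0.41,0,-0.322,1],[0.37,-0.41,0,-0.322,1],[0.37,-0.41,0,-0.322,1],[0.37,-0.41,0,-0.322,1],[0.37,-0.41,0,-0.322,1],[0.37,-0.41,0,-0.322,1]]]'
cat > w.py <<'E'
from h import *
def wrist(png,zz,mask,scale=1.5):
    s=ctrl.sense();cal=ctrl.get_calibration("wrist");a,d=ctrl.capture("wrist")
    cv2.imwrite(png,cv2.resize(a,None,fx=scale,fy=scale));return s,cal,a,d
E
python3 - <<'E'
from w import *
s,cal,a,d=wrist("pics/w1.png",84,None)
np.savez("w1.npz",a=a,d=d);hsv=cv2.cvtColor(a,cv2.COLOR_BGR2HSV)
m=cv2.inRange(hsv,(8,180,190),(24,255,255));P=cloud("wrist",d,cal);m[abs(P[...,2]-84)>6]=0
n,l,st,ce=cv2.connectedComponentsWithStats(m)
for i in range(1,n):
    if st[i,4]>60:print(st[i],ce[i],ray("wrist",ce[i],84,cal))
R=RM(s["ee_rot"]);print(s["eef_pos"],R.round(3),s["joints"])
E
```

```text
time_s: 0.8
eef_pos: [264.2, -247.4, 207.9]
ee_rot: [0.0, 0.984, 0.18, 0.0]
force: [-0.3, 0.5, 0.9]
grip_width: 1.002
grip_force: 0.0
time_s: 1.5
eef_pos: [344.0, -4.6, 207.5]
ee_rot: [0.0, 0.984, 0.18, -0.0]
force: [0.1, -0.9, 0.6]
grip_width: 0.997
grip_force: 0.0
time_s: 2.2
eef_pos: [424.2, 237.3, 206.9]
ee_rot: [0.0, 0.984, 0.178, -0.001]
force: [-0.4, 0.6, 0.4]
grip_width: 1.004
grip_force: 0.0
time_s: 3.1
eef_pos: [464.5, 339.5, 207.9]
ee_rot: [0.0, 0.776, 0.631, -0.0]
force: [0.2, 0.4, -0.0]
grip_width: 0.999
grip_force: 0.0
[244 158  22  22 343] [254.43731778 168.44314869] [463.01601007 346.74714576  84.        ]
[464.51959787 339.53006904 207.86759621] [[ 0.205  0.979  0.   ]
 [ 0.979 -0.205 -0.   ]
 [-0.     0.    -1.   ]] [ 4.27763761e-01  4.24728726e-01  1.33885430e+00 -2.30193370e-04
  1.37804131e+00  6.33977317e-01]
```

View pics/w1.png

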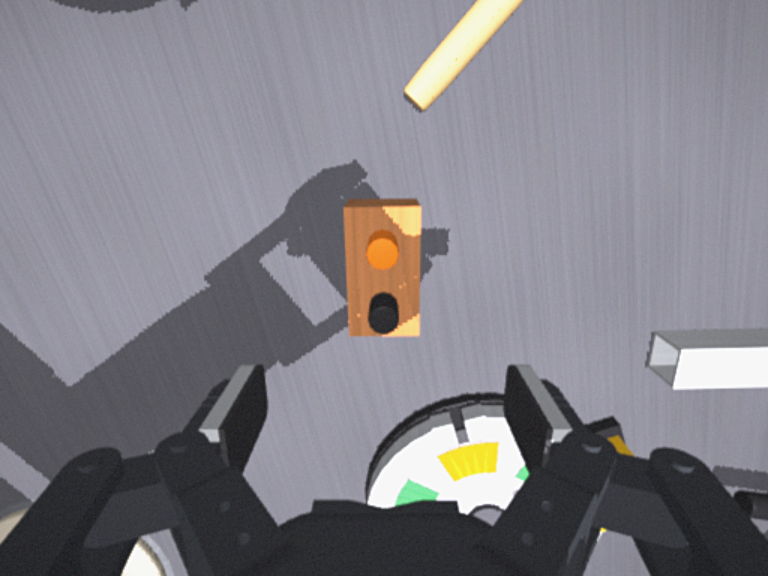

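The orange pin head is at (382,250) in the wrist picture, nearly centred between the fingers, with the black pin behind it toward the gripper. I'll go down and grasp it.

```bash
python3 -m pendant '[[[0.028,-0.012,0.2,0,1],[0.028,-0.012,0.4,0,1],[0.028,-0.012,0.6,0,1],[0.028,-0.012,0.7,0,1],[0.028,-0.012,0.775,0,1],[0.028,-0.012,0.775,0,1],[0.028,-0.012,0.775,0,1]]]' 40
python3 -m pendant '[[[0,0,0,0,0.5],[0,0,0,0,0.2],[0,0,0,0,0],[0,0,0,0,0],[0,0,0,0,0],[0,0,0,0,0],[0,0,0,0,0],[0,0,0,0,0]]]' 40
python3 -m pendant '[[[0,0,-0.1,0,0],[0,0,-0.3,0,0],[0,0,-0.5,0,0],[0,0,-0.6,0,0],[0,0,-0.6,0,0],[0,0,-0.6,0,0]]]'
```

```text
time_s: 3.85
eef_pos: [462.8, 347.2, 53.3]
ee_rot: [0.0, 0.775, 0.632, 0.0]
force: [0.5, 1.2, -0.2]
grip_width: 0.998
grip_force: 0.0
time_s: 4.65
eef_pos: [462.6, 347.6, 53.1]
ee_rot: [0.0, 0.774, 0.633, 0.0]
force: [0.1, 0.1, 6.1]
grip_width: 0.252
grip_force: 39.1
time_s: 5.25
eef_pos: [461.8, 347.3, 171.4]
ee_rot: [-0.0, 0.774, 0.633, -0.001]
force: [0.2, -0.1, -1.9]
grip_width: 0.248
grip_force: 39.5
```

```bash
python3 -m pendant '[[[-0.15,0.1,0,0,0],[-0.3,0.2,0,0,0],[-0.45,0.32,0,0,0],[-0.6,0.43,0,0,0],[-0.76,0.53,0,0,0],[-0.76,0.53,0,0,0],[-0.76,0.53,0,0,0]]]' >/dev/null
python3 -m pendant '[[[-0.15,0.1,0,0,0],[-0.3,0.2,0,0,0],[-0.45,0.32,0,0,0],[-0.6,0.43,0,0,0],[-0.76,0.53,0,0,0],[-0.76,0.53,0,0,0],[-0.76,0.53,0,0,0],[-0.76,0.53,0,0,0]]]'
python3 - <<'E'
from w import *
s,cal,a,d=wrist("pics/w2.png",84,None)
np.savez("w2.npz",a=a,d=d,R=cal["rotation"],o=cal["origin"])
R=RM(s["ee_rot"]);print(s["eef_pos"],R.round(3),s["joints"])
E
```

```text
time_s: 6.75
eef_pos: [609.1, 9.1, 172.2]
ee_rot: [-0.001, 0.774, 0.634, -0.0]
force: [0.8, 0.6, -0.5]
grip_width: 0.255
grip_force: 39.5
[609.06488941   9.09446422 172.16797833] [[ 0.197  0.98  -0.001]
 [ 0.98  -0.197  0.001]
 [ 0.    -0.001 -1.   ]] [-1.77316979e-01  5.26345686e-01  1.27744706e+00  3.10830399e-04
  1.33900692e+00  2.12560268e-02]
```

View pics/w2.png

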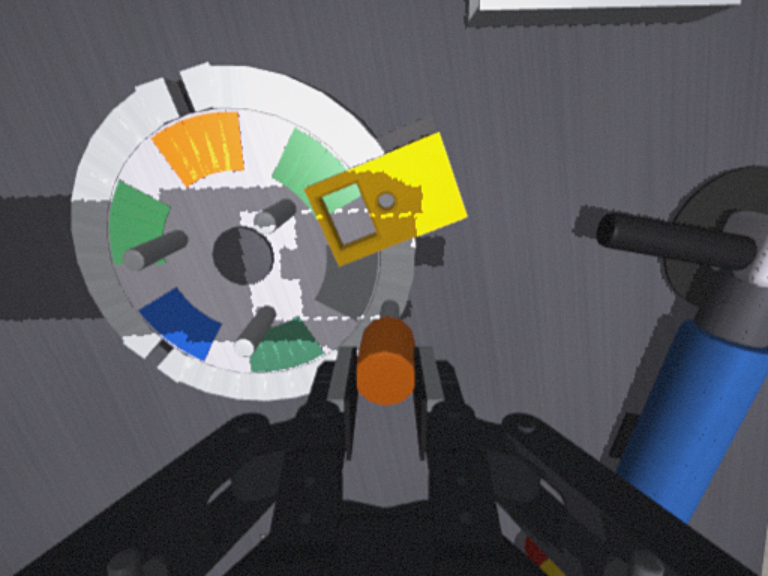

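The wrist view shows the guide hole at (386,201), the orange head's top at (385,378) and the shank tip near (390,310); the wheel is unmoved.

Run:
```python
from w import *
z=np.load("w2.npz");a=z["a"];d=z["d"];cal=ctrl.get_calibration("wrist");cal["rotation"]=z["R"];cal["origin"]=z["o"]
hsv=cv2.cvtColor(a,cv2.COLOR_BGR2HSV)
y=cv2.inRange(hsv,(20,140,60),(35,255,255))
cs,h=cv2.findContours(y,cv2.RETR_CCOMP,cv2.CHAIN_APPROX_NONE)
for c,hh in zip(cs,h[0]):
    A=cv2.contourArea(c)
    if A>25:
        m=cv2.moments(c);q=(m["m10"]/A,m["m01"]/A);print("yellow","hole" if hh[3]>=0 else "out",A,np.round(q,1),ray("wrist",q,66,cal).round(1))
c=max(cs,key=cv2.contourArea);b=[ray("wrist",q,66,cal)[:2] for q in cv2.boxPoints(cv2.minAreaRect(c))];print(np.round(b,1),np.mean(b,0))
P=cloud("wrist",d,cal)
o=cv2.inRange(hsv,(5,150,60),(18,255,255));o[:200]=0
v,u=np.nonzero((o>0)&(P[...,2]>195));print("head z",np.percentile(P[v,u,2],[10,50,90]),"n",len(u),P[v,u].mean(0).round(1),ray("wrist",(u.mean(),v.mean()),202,cal))
# bright top
v,u=np.nonzero((o>0)&(hsv[...,2]>170));print("bright",len(u),u.mean(),v.mean(),(u.min(),u.max(),v.min(),v.max()),ray("wrist",(u.mean(),v.mean()),202,cal))
# shank profile
for r in range(196,224,3):
    k=P[r,235:285,2];w=np.nonzero((k>110)&(k<170))[0]+235
    if len(w):print(r,w.min(),w.max(),P[r,w].mean(0).round(1))
np.set_printoptions(linewidth=200)
print(cv2.cvtColor(a,cv2.COLOR_BGR2GRAY)[126:142,248:268])
```

```text
yellow out 86.0 [367.  378.8] [ 698.7 -295.3   66. ]
yellow out 5398.0 [258.2 133. ] [619.1  54.9  66. ]
yellow hole 104.5 [257.1 133.4] [618.   54.7  66. ]
yellow hole 964.0 [232.5 142.4] [592.6  50.9  66. ]
yellow out 51.5 [141.1 102.3] [517.  104.4  66. ]
yellow out 30.5 [129.8  99.7] [507.4 108.8  66. ]
yellow out 63.0 [150.1 100.8] [525.7 104.1  66. ]
[[567.5  75.4]
 [657.6  89.9]
 [670.7  34.3]
 [575.   16.4]] [617.72957857  53.98725128]
head z [199.78695846 203.28354147 204.18138494] n 1399 [608.7  10.6 203.4] [608.58722655   9.87442437 202.        ]
bright 170 255.85294117647058 242.89411764705883 (np.int64(238), np.int64(275), np.int64(235), np.int64(260)) [608.76857805  13.25635185 202.        ]
202 255 265 [611.5  11.5 137. ]
205 254 265 [611.1  11.6 143. ]
208 253 265 [610.6  11.3 148.1]
211 253 265 [612.   10.1 151.6]
[[134 129 127 130 133 128 133 132 135 130 128 130 130 127 126 130 131 133 134 133]
 [135 132 135 132 129 131 131 119 115 116 115 117 125 130 133 132 130 135 132 130]
 [130 127 130 134 135 117 110 106 104 102 100 103 107 114 130 131 132 133 132 131]
 [137 12
[... 371 characters left out ...]
31 133 133 123 109 114 131 134 132]
 [128 130 112 107 104 131 132 134 132 132 130 135 134 135 109 111 111 130 132 124]
 [130 131 115 109  88 115 133 135 134 136 131 139 136 125  90 104 111 120 130 130]
 [139 127 109 106  82  88 122 137 136 136 136 136 123 100  84 110 109 131 127 132]
 [133 134 118 106  88  77  92 111 127 128 122 119  98  85 100 116 118 131 126 133]
 [131 131 118 119 107  92  77  85  97  98  94  94  81  89 108 116 124 128 129 129]
 [129 126 127 122 117 111  97  85  80  82  80  85  86 112 119 118 123 132 129 119]
 [131 127 134 131 113 116 113 108 101  95  99 104 114 119 121 122 131 128 129 123]
 [133 131 121 130 131 122 113 116 112 113 118 126 127 128 128 129 131 125 124 135]]
```

```bash
python3 -m pendant '[[[0.12,-0.004,0,0,0],[0.236,-0.007,0,0,0],[0.236,-0.007,0.1,0,0],[0.236,-0.007,0.2,0,0],[0.236,-0.007,0.245,0,0],[0.236,-0.007,0.245,0,0],[0.236,-0.007,0.245,0,0],[0.236,-0.007,0.245,0,0]]]'
python3 - <<'E'
from w import *
s,cal,a,d=wrist("pics/w3.png",84,None)
b,e=ctrl.capture("side")
np.savez("w3.npz",a=a,d=d,R=cal["rotation"],o=cal["origin"],b=b,e=e)
c=ray("side",(0,0),0)
cs=ctrl.get_calibration("side");p=RM(cs["rotation"]).T@(np.array([619,54.5,75])-cs["origin"]);K=cs["K"];uv=(K@p/p[2])[:2];print(uv,s["eef_pos"])
u,v=uv.astype(int)
L=cv2.resize(a[170:290,180:340],(640,480),interpolation=cv2.INTER_CUBIC)
S=cv2.resize(b[v-30:v+30,u-40:u+40],(800,600),interpolation=cv2.INTER_CUBIC)
cv2.imwrite("pics/m3.png",np.hstack([cv2.resize(L,(400,300)),cv2.resize(S,(400,300))]))
E
```

```text
time_s: 7.6
eef_pos: [618.1, 53.9, 124.9]
ee_rot: [0.001, 0.774, 0.633, 0.001]
force: [0.2, -0.5, -0.9]
grip_width: 0.255
grip_force: 39.5
[237.51992027 205.59549148] [618.07845968  53.94032078 124.86838605]
```

View pics/m3.png

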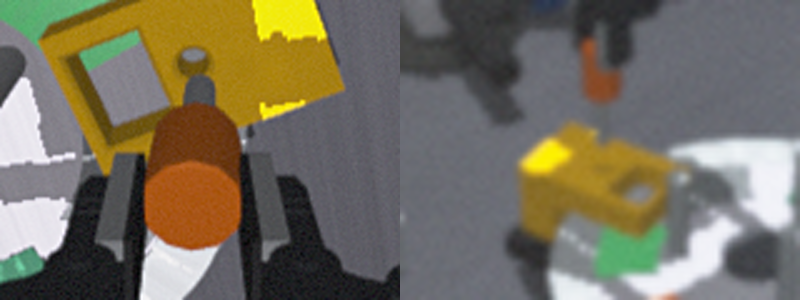

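The left panel (wrist) shows the hole at (194,61) with the shank tip at about (201,78), slightly to the right. The right panel (side) shows the pin standing above the bridge.

Run:
```python
from w import *
z=np.load("w3.npz");cal=ctrl.get_calibration("wrist");cal["rotation"]=z["R"];cal["origin"]=z["o"]
a=z["a"]; 
def proj(p):
    q=RM(cal["rotation"]).T@(np.array(p)-cal["origin"]);q=cal["K"]@q;return q[:2]/q[2]
h=ray("wrist",(257.6,194.2),66,cal);print("hole",h)
tz=124.9-45.1
t=proj([h[0],h[1],tz]);print("axis at tip height ->",t, "foot radius ~4 far edge", [proj([h[0]+.2*r,h[1]+.98*r,tz]) for r in (4,-4)], "R edges", [proj([h[0]+.98*r,h[1]-.2*r,tz+6]) for r in (5,-5)])
np.set_printoptions(linewidth=220)
print(cv2.cvtColor(a,cv2.COLOR_BGR2GRAY)[186:212,246:274])
```

```text
hole [618.53849085  54.67133294  66.        ]
axis at tip height -> [257.69995416 199.94803059] foot radius ~4 far edge [array([257.70978907, 195.33587963]), array([257.69023023, 204.50814455])] R edges [array([264.04095318, 202.65784825]), array([251.45252458, 202.6609425 ])]
[[134 127 128 130 131 126 128 131 127 129 129 129 129 125 130 129 133 131 132 125 132 128 129 131 129 132 131 129]
 [130 131 128 129 128 132 127 125 128 130 133 125 128 128 129 132 132 128 126 131 131 129 129 127 131 131 129 130]
 [136 133 128 131 130 135 130 115 121 109 109 112 112 113 119 125 128 132 132 126 130 129 132 133 134 131 133 129]
 [125 132 132 131 125 128 119 108 102 109 110 113 112 111 107 104 117 128 129 134 131 125 133 132 134 129 129 131]
 [131 132 128 136 133 116 109 107 121 122 122 127 129 123 118 112 113 116 131 134 130 128 126 130 128 130 130 126]
 [126 130 131 135 119 104 100 118 131 134 126 126 128 131 128 123 106 107 120 133 130 128 128 130 131 130 128 130]
 [134 134 127 124 106  98  88 119 129 126 128 129 129 130 129 115  94 103 109 129 133 132 131 134 131 129 130 132]
 [128 131 129 119
[... 1468 characters left out ...]
 130 130]
 [111 120 126 127 127 133 131 123  79  72  73  83  83  81  78  81  78  80  77  72 113 131 132 122 128 126 132 128]
 [116 112 123 132 126 129 132 105  75  76  76  76  78  84  79  79  85  78  72  78 114 131 129 130 130 132 129 131]
 [122 112 119 132 133 129 132  94  77  74  78  78  81  79  81  80  82  79  70  70 115 131 128 128 133 124 124 126]
 [129 118 111 129 126 131 133  93  74  77  77  82  80  84  77  78  76  75  74  78 113 132 129 131 130 127 135 128]
 [131 121 113 121 128 132 130  93  75  76  78  70  75  76  82  86  79  78  78  74 115 128 131 127 128 131 128 128]
 [131 131 117 119 136 129 133  85  69  75  73  71  72  69  80  73  73  76  73  73 115 132 129 134 130 130 125 128]]
```

```bash
python3 -m pendant '[[[0.016,-0.0085,0,0,0],[0.016,-0.0085,0,0,0],[0.016,-0.0085,0.03,0,0],[0.016,-0.0085,0.06,0,0],[0.016,-0.0085,0.06,0,0],[0.016,-0.0085,0.06,0,0]]]'
python3 - <<'E'
from w import *
s,cal,a,d=wrist("pics/w4.png",84,None)
print(s["eef_pos"],s["force"])
cv2.imwrite("pics/m4.png",cv2.resize(a[160:280,180:340],(800,600),interpolation=cv2.INTER_CUBIC))
E
```

```text
time_s: 8.3
eef_pos: [616.5, 57.3, 111.4]
ee_rot: [-0.0, 0.774, 0.633, -0.0]
force: [-0.0, -0.0, -0.0]
grip_width: 0.251
grip_force: 39.5
[616.48506422  57.3324519  111.374414  ] [-0.03922463 -0.02189623 -0.03710116]
```

View pics/m4.png

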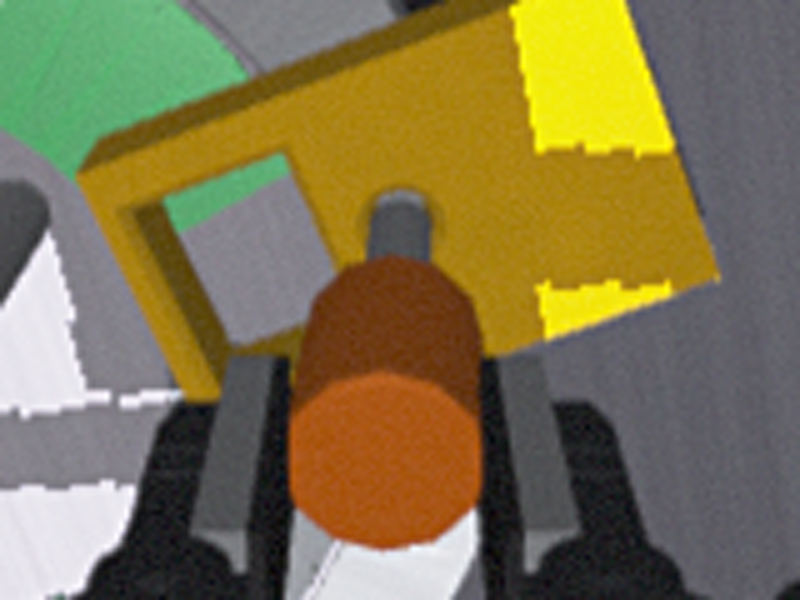

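The shank tip is centred in the chamfer ring, at (401,205). I'm lowering it slowly.

```bash
python3 -m pendant '[[[0,0,0.005,0,0],[0,0,0.01,0,0],[0,0,0.015,0,0],[0,0,0.02,0,0],[0,0,0.02,0,0]]]'
python3 -m pendant '[[[0,0,0.005,0,0],[0,0,0.01,0,0],[0,0,0.015,0,0],[0,0,0.02,0,0],[0,0,0.02,0,0]]]'
```

```text
time_s: 8.85
eef_pos: [616.5, 57.3, 107.6]
ee_rot: [-0.0, 0.774, 0.633, -0.0]
force: [0.3, -0.8, 0.2]
grip_width: 0.25
grip_force: 39.5
time_s: 9.35
eef_pos: [616.6, 57.3, 103.5]
ee_rot: [-0.0, 0.774, 0.633, -0.0]
force: [-0.5, -0.4, -1.9]
grip_width: 0.254
grip_force: 39.5
```

```bash
for i in 1; do python3 -m pendant '[[[0,0,0.008,0,0],[0,0,0.016,0,0],[0,0,0.024,0,0],[0,0,0.03,0,0],[0,0,0.03,0,0]]]'
python3 -m pendant '[[[0,0,0.008,0,0],[0,0,0.016,0,0],[0,0,0.024,0,0],[0,0,0.03,0,0],[0,0,0.03,0,0]]]'; 
python3 -m pendant '[[[0,0,0.005,0,0],[0,0,0.01,0,0],[0,0,0.01,0,0]]]'; done
```

```text
time_s: 9.85
eef_pos: [616.6, 57.4, 97.5]
ee_rot: [-0.0, 0.774, 0.633, -0.0]
force: [0.4, -0.3, -1.4]
grip_width: 0.248
grip_force: 39.5
time_s: 10.35
eef_pos: [616.6, 57.3, 91.5]
ee_rot: [-0.0, 0.774, 0.633, -0.0]
force: [0.4, -1.8, -1.2]
grip_width: 0.248
grip_force: 39.5
time_s: 10.65
eef_pos: [616.6, 57.3, 89.6]
ee_rot: [0.0, 0.774, 0.633, 0.0]
force: [1.2, -1.3, -1.7]
grip_width: 0.251
grip_force: 39.5
```

```bash
for k in 1 2; do python3 -m pendant '[[[0,0,0.004,0,0],[0,0,0.008,0,0],[0,0,0.008,0,0]]]'|grep -E 'eef|force'; done; python3 -m pendant '[[[0,0,0.003,0,0],[0,0,0.003,0,0]]]'|grep -E 'eef|force'
```

```text
eef_pos: [616.6, 57.3, 88.1]
force: [1.2, -1.1, -0.7]
grip_force: 39.5
eef_pos: [616.6, 57.4, 86.4]
force: [1.5, -1.8, -1.1]
grip_force: 39.6
eef_pos: [616.6, 57.4, 85.9]
force: [1.2, -1.7, -0.4]
grip_force: 39.6
```

```bash
python3 -m pendant '[[[0,0,0.003,0,0],[0,0,0.003,0,0.3],[0,0,0.003,0,0.4],[0,0,0.003,0,0.5],[0,0,0.003,0,0.5],[0,0,0.003,0,0.5]]]'
python3 -m pendant '[[[0,0,-0.1,0,0.5],[0,0,-0.3,0,0.5],[0,0,-0.5,0,0.5],[0,0,-0.5,0,0.5],[0,0,-0.5,0,0.5]]]'
python3 - <<'E'
from w import *
s,cal,a,d=wrist("pics/w5.png",84,None);P=cloud("wrist",d,cal)
hsv=cv2.cvtColor(a,cv2.COLOR_BGR2HSV);o=cv2.inRange(hsv,(3,150,60),(18,255,255))
m=(o>0)&(P[...,2]>100)&(P[...,2]<130)&(np.hypot(P[...,0]-618,P[...,1]-55)<30)
p=P[m];print(np.percentile(p[:,2],[10,50,95]),p[p[:,2]>np.percentile(p[:,2],50)-1].mean(0),s["eef_pos"])
# side view of the wheel: post tops / colours via top
t,dt=ctrl.capture("top");cv2.imwrite("pics/top2.png",cv2.resize(t[165:265,185:285],(600,600)))
print(RM(s["ee_rot"]).round(3))
E
```

```text
time_s: 12.05
eef_pos: [616.5, 57.5, 85.3]
ee_rot: [-0.0, 0.774, 0.633, -0.0]
force: [0.2, 0.2, -0.5]
grip_width: 0.503
grip_force: 0.0
time_s: 12.55
eef_pos: [616.7, 57.4, 185.7]
ee_rot: [0.0, 0.774, 0.633, 0.0]
force: [0.7, -0.4, -0.8]
grip_width: 0.502
grip_force: 0.0
[108.66452333 113.83876578 115.15245625] [615.57672055  55.8159214  114.12788023] [616.6898972   57.39245586 185.7058817 ]
[[ 0.199  0.98   0.001]
 [ 0.98  -0.199 -0.   ]
 [ 0.     0.001 -1.   ]]
```

View pics/w5.png

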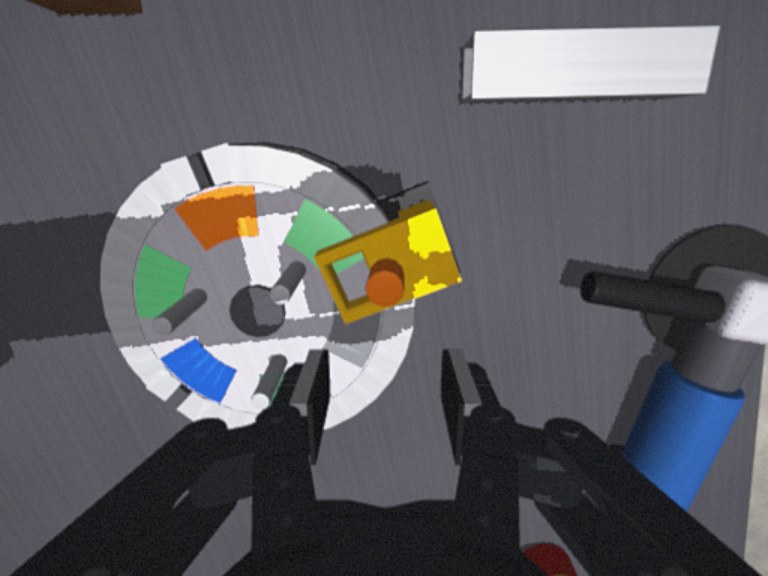

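The pin stands upright in the guide, head at (385,285), its top at 114 mm, so the tip rests on the rim. post0 is the left post (top near (165,325)). I'll straddle it with loosely open fingers.

```bash
python3 -m pendant '[[[-0.04,-0.18,0,-0.04,0.4],[-0.08,-0.36,0,-0.08,0.4],[-0.12,-0.54,0,-0.12,0.4],[-0.163,-0.738,0,-0.16,0.4],[-0.163,-0.738,0,-0.2,0.4],[-0.163,-0.738,0,-0.25,0.4],[-0.163,-0.738,0,-0.3,0.4],[-0.163,-0.738,0,-0.35,0.4],[-0.163,-0.738,0,-0.4,0.4],[-0.163,-0.738,0,-0.423,0.4],[-0.163,-0.738,0,-0.423,0.4],[-0.163,-0.738,0,-0.423,0.4]]]'
python3 - <<'E'
from w import *
s,cal,a,d=wrist("pics/w6.png",84,None);P=cloud("wrist",d,cal)
R=RM(s["ee_rot"]);print(s["eef_pos"],R.round(3),s["joints"].round(2))
m=(abs(P[...,2]-99)<5)&(np.hypot(P[...,0]-508.5,P[...,1]-34.6)<70)
n,l,st,ce=cv2.connectedComponentsWithStats(m.astype(np.uint8))
for i in range(1,n):
    if st[i,4]>15:print(st[i],P[l==i].mean(0).round(1))
E
```

```text
time_s: 13.85
eef_pos: [465.1, 54.9, 184.6]
ee_rot: [-0.001, 0.221, 0.975, -0.0]
force: [-0.8, 0.9, 0.0]
grip_width: 0.398
grip_force: 0.0
[465.08786664  54.85888279 184.5840075 ] [[-0.903  0.431 -0.001]
 [ 0.431  0.903  0.   ]
 [ 0.001 -0.    -1.   ]] [-0.13  0.21  1.7  -0.    1.24 -1.26]
[250 178  14  15 170] [463.   54.8  99.6]
```

View pics/w6.png

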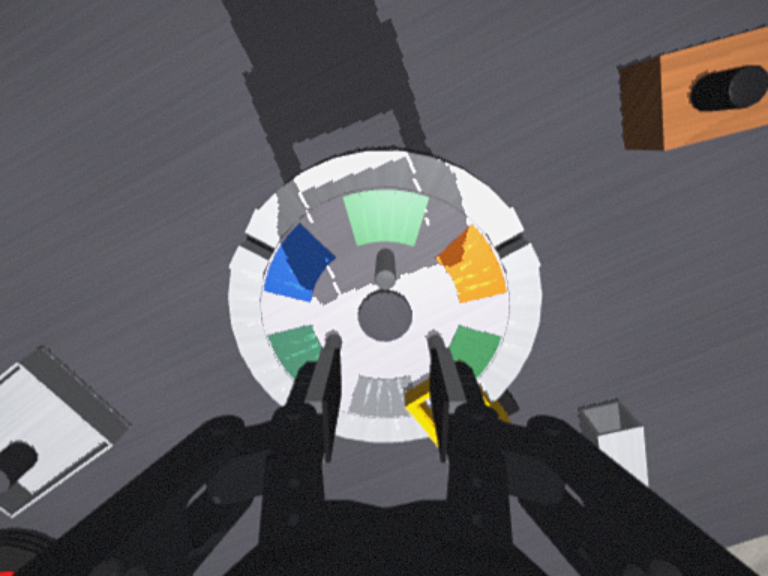

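The fingers straddle post0 (top at (385,265), world (463,55)). I'll go down, narrow the gap and begin turning.

```bash
python3 -m pendant '[[[0,0,0.15,0,0.4],[0,0,0.3,0,0.4],[0,0,0.45,0,0.4],[0,0,0.61,0,0.4],[0,0,0.61,0,0.4],[0,0,0.61,0,0.33],[0,0,0.61,0,0.27],[0,0,0.61,0,0.27],[0,0,0.61,0,0.27]]]' 20
python3 -m pendant '[[[-0.0009,0.0209,0,0.0278,0.27],[-0.0036,0.0417,0,0.0556,0.27],[-0.0082,0.0621,0,0.0833,0.27],[-0.0145,0.0821,0,0.1111,0.27],[-0.0225,0.1014,0,0.1389,0.27],[-0.0322,0.12,0,0.1667,0.27],[-0.0434,0.1377,0,0.1944,0.27],[-0.0434,0.1377,0,0.1944,0.27],[-0.0434,0.1377,0,0.1944,0.27]]]'
python3 - <<'E'
from w import *
t,d=ctrl.capture("top");s=ctrl.sense();print(s["eef_pos"],s["force"])
hsv=cv2.cvtColor(t,cv2.COLOR_BGR2HSV);m=cv2.inRange(hsv,(10,90,60),(20,255,255));m[:175]=0;m[265:]=0;m[:,190:]&=255;m[:,:190]=0;m[:,285:]=0
v,u=np.nonzero(m);q=ray("top",(u.mean(),v.mean()),40);print(len(u),np.degrees(np.arctan2(q[1]-34.6,q[0]-508.5)),np.hypot(q[1]-34.6,q[0]-508.5))
cv2.imwrite("pics/t3.png",cv2.resize(t[165:265,185:285],(600,600)))
E
```

```text
time_s: 14.8
eef_pos: [466.0, 54.8, 64.2]
ee_rot: [0.001, 0.219, 0.976, 0.0]
force: [0.2, 0.4, 1.0]
grip_width: 0.272
grip_force: 0.0
time_s: 15.7
eef_pos: [485.1, 76.1, 63.6]
ee_rot: [0.0, 0.502, 0.865, 0.0]
force: [-0.8, -0.3, 0.5]
grip_width: 0.27
grip_force: 0.0
[485.05582204  76.03665434  63.48693304] [-0.6551791  -0.02639628  1.37538797]
62 20.05452167227761 103.20583161496026
```

View pics/t3.png

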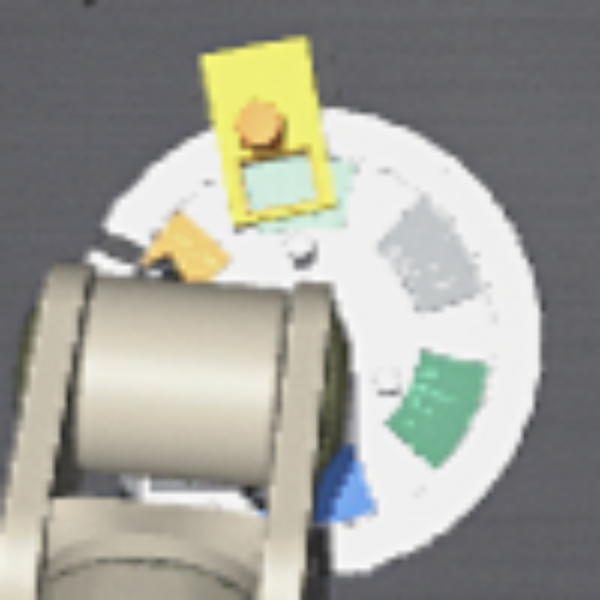

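The top crop shows the wheel turned about 30° (orange notch now at (115,245)), with the pin still upright at (262,123). I continue.

```bash
python3 -m pendant '[[[-0.0009,0.0209,0,0.0278,0.27],[-0.0036,0.0417,0,0.0556,0.27],[-0.0082,0.0621,0,0.0833,0.27],[-0.0145,0.0821,0,0.1111,0.27],[-0.0225,0.1014,0,0.1389,0.27],[-0.0322,0.12,0,0.1667,0.27],[-0.0434,0.1377,0,0.1944,0.27],[-0.0434,0.1377,0,0.1944,0.27],[-0.0434,0.1377,0,0.1944,0.27]]]'
cat > t.py <<'E'
from w import *
import sys
t,d=ctrl.capture("top");s=ctrl.sense();print(s["eef_pos"].round(1),s["force"].round(1))
c=ctrl.get_calibration("top");P=cloud("top",d,c);hsv=cv2.cvtColor(t,cv2.COLOR_BGR2HSV)
m=cv2.inRange(hsv,(5,90,60),(21,255,255))>0
near=np.hypot(P[...,0]-618,P[...,1]-55)<25
k=near&m&(P[...,2]>72);print("pin top z",np.median(P[k][:,2]).round(1),k.sum())
k=m&(abs(P[...,2]-40)<8)&(np.hypot(P[...,0]-508.5,P[...,1]-34.6)<105)
q=P[k];r=np.degrees(np.arctan2(q[:,1]-34.6,q[:,0]-508.5));print("orange n",k.sum(),"ang",np.percentile(r,[3,50,97]).round(1))
# notch: dark on rim annulus
p=P;rr=np.hypot(p[...,0]-508.5,p[...,1]-34.6);an=np.degrees(np.arctan2(p[...,1]-34.6,p[...,0]-508.5))
k=(rr>106)&(rr<120)&(hsv[...,2]<150)&(an>0)&(an<70)&(hsv[...,1]<90);print("notch",k.sum(),np.median(an[k]) if k.any() else None)
cv2.imwrite(sys.argv[1],cv2.resize(t[165:265,185:285],(600,600)))
E
python3 t.py pics/t4.png
```

```text
time_s: 16.65
eef_pos: [513.3, 82.1, 63.3]
ee_rot: [0.0, 0.738, 0.675, 0.0]
force: [-0.3, -0.1, 0.4]
grip_width: 0.269
grip_force: 0.0
[513.3  82.1  63.4] [-0.1 -0.6 -0.3]
pin top z 113.2 41
orange n 18 ang [11.1 15.4 37.5]
notch 22 46.54832476762672
```

```bash
cat > c.py <<'E'
from w import *
import sys
t,d=ctrl.capture("top");s=ctrl.sense();P=cloud("top",d,ctrl.get_calibration("top"))
hsv=cv2.cvtColor(t,cv2.COLOR_BGR2HSV);m=cv2.inRange(hsv,(5,90,60),(21,255,255))>0
k=(np.hypot(P[...,0]-618,P[...,1]-55)<25)&m&(P[...,2]>72);z=np.median(P[k][:,2]);f=s["force"];p=s["eef_pos"]
print("pin z %.1f"%z,"tool ang %.2f"%np.degrees(np.arctan2(p[1]-34.6,p[0]-508.5)),f.round(1),s["time_s"])
sys.exit(0 if z>108 and np.hypot(f[0],f[1])<12 else 1)
E
python3 -m pendant '[[[-0.0004,0.0147,0,0.0194,0.27],[-0.0018,0.0292,0,0.0389,0.27],[-0.0018,0.0292,0,0.0389,0.27]]]' >/dev/null && python3 c.py &&
python3 -m pendant '[[[0,0.0021,0,0.0028,0.27],[0,0.0042,0,0.0056,0.27]]]' >/dev/null && python3 c.py &&
python3 -m pendant '[[[0,0.0021,0,0.0028,0.27],[0,0.0042,0,0.0056,0.27]]]' >/dev/null && python3 c.py &&
python3 -m pendant '[[[0,0.0021,0,0.0028,0.27],[0,0.0042,0,0.0056,0.27]]]' >/dev/null && python3 c.py
```

```text
pin z 114.2 tool ang 77.53 [-1.3  0.3  0.2] 17.05
pin z 112.7 tool ang 76.65 [-3.1 -0.8  0.7] 17.3
pin z 112.0 tool ang 75.19 [-4.   0.2  0.6] 17.55
pin z 113.5 tool ang 74.13 [-4.  -0.2 -0.1] 17.8
```

```bash
python3 -m pendant '[[[0,0.0021,0,0.0028,0.27],[0,0.0021,0,0.0028,0.27]]]' >/dev/null && python3 c.py &&
python3 -m pendant '[[[0,0.0021,0,0.0028,0.27],[0,0.0021,0,0.0028,0.27]]]' >/dev/null && python3 c.py &&
python3 -m pendant '[[[0,0.0021,0,0.0028,0.27],[0,0.0021,0,0.0028,0.27]]]' >/dev/null && python3 c.py &&
python3 -m pendant '[[[0,0.0021,0,0.0028,0.27],[0,0.0021,0,0.0028,0.27]]]' >/dev/null && python3 c.py &&
python3 -m pendant '[[[0,0.0021,0,0.0028,0.27],[0,0.0021,0,0.0028,0.27]]]' >/dev/null && python3 c.py &&
python3 -m pendant '[[[0,0.0021,0,0.0028,0.27],[0,0.0021,0,0.0028,0.27]]]' >/dev/null && python3 c.py &&
python3 -m pendant '[[[0,0.0021,0,0.0028,0.27],[0,0.0021,0,0.0028,0.27]]]' >/dev/null && python3 c.py &&
python3 -m pendant '[[[0,0.0021,0,0.0028,0.27],[0,0.0021,0,0.0028,0.27]]]' >/dev/null && python3 c.py &&
python3 -m pendant '[[[0,0.0021,0,0.0028,0.27],[0,0.0021,0,0.0028,0.27]]]' >/dev/null && python3 c.py &&
python3 -m pendant '[[[0,0.0021,0,0.0028,0.27],[0,0.0021,0,0.0028,0.27]]]' >/dev/null && python3 c.py &&
python3 -m pendant '[[[0,0.0021,0,0.0028,0.27],[0,0.0021,0,0.0028,0.27]]]' >/dev/null && python3 c.py &&
python3 -m pendant '[[[0,0.0021,0,0.0028,0.27],[0,0.0021,0,0.0028,0.27]]]' >/dev/null && python3 c.py
```

```text
pin z 114.0 tool ang 73.66 [-3.8 -1.   0.4] 18.05
pin z 113.7 tool ang 73.12 [-3.6 -0.6  0.1] 18.3
pin z 113.8 tool ang 72.63 [-4.1 -0.6  0.6] 18.55
pin z 113.0 tool ang 72.13 [-3.5 -1.1 -0. ] 18.8
pin z 113.4 tool ang 71.62 [-4.1 -0.4  0.9] 19.05
pin z 113.2 tool ang 71.13 [-2.2 -1.  -0.5] 19.3
pin z 113.1 tool ang 70.57 [-4.2 -0.7 -0.6] 19.55
pin z 113.5 tool ang 70.08 [-3.6 -0.4 -1.9] 19.8
pin z 113.5 tool ang 69.58 [-4.1 -2.5 -1.3] 20.05
pin z 113.1 tool ang 69.09 [-4.  -2.  -0.9] 20.3
pin z 112.7 tool ang 68.58 [-4.2 -1.7 -1. ] 20.55
pin z 113.3 tool ang 68.10 [-4.4 -1.8 -0.9] 20.8
```

```bash
python3 -m pendant '[[[0,0.0021,0,0.0028,0.27],[0,0.0021,0,0.0028,0.27]]]' >/dev/null && python3 c.py &&
python3 -m pendant '[[[0,0.0021,0,0.0028,0.27],[0,0.0021,0,0.0028,0.27]]]' >/dev/null && python3 c.py &&
python3 -m pendant '[[[0,0.0021,0,0.0028,0.27],[0,0.0021,0,0.0028,0.27]]]' >/dev/null && python3 c.py &&
python3 -m pendant '[[[0,0.0021,0,0.0028,0.27],[0,0.0021,0,0.0028,0.27]]]' >/dev/null && python3 c.py &&
python3 -m pendant '[[[0,0.0021,0,0.0028,0.27],[0,0.0021,0,0.0028,0.27]]]' >/dev/null && python3 c.py &&
python3 -m pendant '[[[0,0.0021,0,0.0028,0.27],[0,0.0021,0,0.0028,0.27]]]' >/dev/null && python3 c.py &&
python3 -m pendant '[[[0,0.0021,0,0.0028,0.27],[0,0.0021,0,0.0028,0.27]]]' >/dev/null && python3 c.py &&
python3 -m pendant '[[[0,0.0021,0,0.0028,0.27],[0,0.0021,0,0.0028,0.27]]]' >/dev/null && python3 c.py &&
python3 -m pendant '[[[0,0.0021,0,0.0028,0.27],[0,0.0021,0,0.0028,0.27]]]' >/dev/null && python3 c.py &&
python3 -m pendant '[[[0,0.0021,0,0.0028,0.27],[0,0.0021,0,0.0028,0.27]]]' >/dev/null && python3 c.py
```

```text
pin z 112.8 tool ang 67.50 [-3.1 -0.9 -0.3] 21.05
pin z 113.1 tool ang 66.99 [-3.  -0.2 -1. ] 21.3
pin z 113.7 tool ang 66.48 [-2.4  0.4 -1.4] 21.55
pin z 114.0 tool ang 66.07 [-3.8  0.2 -0.7] 21.8
pin z 112.8 tool ang 65.57 [-3.6  0.  -1.5] 22.05
pin z 112.3 tool ang 65.05 [-2.7  0.1  0.4] 22.3
pin z 99.7 tool ang 64.39 [-1.5 -0.5 -1.9] 22.55
```

The pin has dropped (99.7, where 100 means seated) with hardly any force. I'll back off to the middle of the gap, rise clear and check.

```bash
python3 -m pendant '[[[0,-0.01,0,0,0.27],[0,-0.018,0,0,0.27],[0,-0.018,0,0,0.4],[0,-0.018,-0.1,0,0.4],[0,-0.018,-0.3,0,0.4],[0,-0.018,-0.5,0,0.4],[0,-0.018,-0.7,0,0.4],[0,-0.018,-0.7,0,0.4],[0,-0.018,-0.7,0,0.4]]]'
python3 t.py pics/t5.png
python3 - <<'E'
from w import *
t,d=ctrl.capture("top");h=cv2.cvtColor(t,cv2.COLOR_BGR2HSV);P=cloud("top",d,ctrl.get_calibration("top"))
c=np.array([508.5,34.6])+85*np.array([.984,.179])
k=(np.hypot(P[...,0]-c[0],P[...,1]-c[1])<9);print("window px HSV",np.median(h[k],0),k.sum(),np.median(P[k][:,2]))
q,e=ctrl.capture("side");H=cv2.cvtColor(q,cv2.COLOR_BGR2HSV);P=cloud("side",e,ctrl.get_calibration("side"))
m=(cv2.inRange(H,(5,150,60),(19,255,255))>0)&(np.hypot(P[...,0]-618,P[...,1]-55)<30)&(P[...,2]>60);print("side pin z",np.percentile(P[m][:,2],[2,50,98]),P[m].mean(0))
s=ctrl.sense();print(s["force"],s["time_s"])
# blue/orange angles from top
P=cloud("top",d,ctrl.get_calibration("top"));m=(h[...,0]>100)&(h[...,0]<120)&(h[...,1]>120)&(abs(P[...,2]-40)<8)&(np.hypot(P[...,0]-508.5,P[...,1]-34.6)<105);q=P[m].mean(0);print("blue ang",np.degrees(np.arctan2(q[1]-34.6,q[0]-508.5)),m.sum())
E
```

```text
time_s: 23.45
eef_pos: [526.0, 79.4, 203.7]
ee_rot: [0.0, 0.843, 0.538, 0.001]
force: [-1.0, -0.4, 0.1]
grip_width: 0.401
grip_force: 0.0
[525.5  79.4 202.6] [-0.6  0.8  0. ]
pin top z 99.3 39
window px HSV [ 30.5  82.5 112.5] 4 326.55306699124105
side pin z [ 69.52235185  92.5535743  102.58142053] [613.65427488  60.16719856  89.32514352]
[-0.14254483 -0.62526421 -0.1310317 ] 23.6
blue ang 129.18086841162773 131Traceback (most recent call last):
  File "t.py", line 9, in <module>
    q=P[k];r=np.degrees(np.arctan2(q[:,1]-34.6,q[:,0]-508.5));print("orange n",k.sum(),"ang",np.percentile(r,[3,50,97]).round(1))
                                                                                             ~~~~~~~~~~~~~^^^^^^^^^^^^^
    return _quantile_unchecked(
        a, q, axis, out, overwrite_input, method, keepdims, weights)
    return _ureduce(a,
                    func=_quantile_ureduce_func,
    ...<5 lines>...
                    overwrite_input=overwrite_input,
                    method=method)
    r = func(a, **kwargs)
    result = _quantile(arr,
                       quantiles=q,
    ...<2 lines>...
                       out=out,
                       weights=wgt)
    slices_having_nans = np.isnan(arr[-1, ...])
                                  ~~~^^^^^^^^^
IndexError: index -1 is out of bounds for axis 0 with size 0
```

```bash
python3 -c "
from rig import ctrl
print(ctrl.finish_job())"
```

```text
the job is handed in; nothing more can be done
None
```

The job is handed in, though it returned no verdict: the wheel measures about 1° off its orange setting, the orange pin sits down in its notch with its head on the bridge, contact forces stayed low, and it took about 24 s.

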